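Turn the jiko brush round in its tin

ROBOT

A 6-joint arm with a two-finger parallel gripper is mounted at the origin on the work surface. World frame = base frame: x ahead of the robot, y to its left, z up, the work surface at z = 0. Lengths are in m, angles in rad, forces in N, time in s.
With the tool pointing down it reaches from about 0.3 to 0.775 m from the base axis. Payload 14.6 kg.
Tool frame: the origin (TCP) lies midway between the tips of the shut fingers; the grasp point (between the pads) lies 19 mm behind it; z points along the fingers, y is the line along which they close (so a half turn about z gives the same grasp; the last joint's range is limited). The gripper opens to 94 mm and grips with 3 to 60 N. Pads are 16 mm wide; open, the fingers measure 119 mm over their backs; the gripper's body (75 mm by 177 mm) begins 78 mm behind the grasp point.
Start: joints at [1.189, 0.3, 1.521, -0, 1.321, -0.067], TCP at [0.17, 0.523, 0.205] pointing down, gripper open.
Joint ranges: [-3.03, 3.03], [-0.79, 2.21], [0.23, 2.52], [-1.04, 4.18], [0, 3.07], [-2.55, 2.55]. Speed limits (rad/s): [2.22, 2.22, 2.57, 3.14, 3.14, 3.14].

INTERFACE

Orientations are given as [roll, pitch, yaw] about the fixed x, y, z axes, in that order (R = Rz(yaw) Ry(pitch) Rx(roll)).
In Python, from station import telemetry, optics, ctrl gives the robot as it stands.
- The arm moves only by the tool carry_out, never from a script. Its argument "plan" is a list that holds one entry, the list of rows, each a list of 7 numbers: the shift along the tool's x, y, z in mm, then the turn, a rotation vector about the tool's x, y, z in rad, then the finger opening in mm, from 0 to 94. A call has 1 to 20 rows; each row shifts and turns the commanded pose from where the row before left it, along the tool's axes as they then stand; what a row does not reach is not made up. A row lasts 1/12 s, in which the tool goes at most 41.7 mm and 7.16 degrees, less where a joint would pass 70% of its speed; a pose out of reach is approached as far as the arm can. A call with a gripper value outside its range is refused whole. The fingers move at their own pace and stop on an object; "squeeze" is the grip in N (left out, the last holds). Time passes only in rows, so rows that do not move let the fingers close. It gives the time, the measured TCP pose, the force, the opening and the grip force at its end, in the units of the state.
- telemetry.get_obs(): the state, without advancing time (a new reading comes with each control period).
- optics.camera(name): name is "scene" or "top" or "wrist"; returns a dict with "pixels" (384x512x3 uint8, red, green, blue), "intrinsics" (3x3 intrinsics, pixels), "origin" and "rotation" of the camera in the world. Camera axes: x right, y down, z forward; pixel columns grow to the right and rows downward; lengths in m; the calibration is good to about 2 mm. A picture is of the moment at which its call begins. There is no depth.
- ctrl.hand_in(): hands the job in; it is judged then, once.
The state is a dict: "time_s": time; "qpos": joint angles; "joint_vel": joint speeds; "tau": joint torques, N m; "ee_pos": TCP position; "eef_rot": TCP orientation; "force": force on the tool from outside, world axes, zero at the start; "moment": the same for the moment, N m; "grip_width": finger opening in m; "grip_force": force on a finger pad.
Only numpy, scipy, OpenCV 4.12 (cv2) and the standard library are available. Lean on these libraries where they do the work, as an engineer would, in place of code of your own. Each camera call takes 0.05 s, during which the arm holds its last target. There are 200 camera calls.

TASK

Three utensils stand in the rack of tilted tins, and the round flue brush has been put away the wrong way round, bristles down in the tin. Pull it out, turn it end for end and put it back in the empty tin handle-down, pushed in until the handle reaches the bottom, so that the bristles stick out and can air. Leave the slotted turner and the wooden spoon standing in their own tins.

Things in the scene. Friction and masses are not known exactly. Their poses are not given: they have to be found in the camera images.
- rack: Fixed dark steel rack of three identical aluminium tins in a row, 135 mm apart, 48 mm bore, 95 mm deep, walls 3 mm. Origin on the slab under the middle tin's bottom; x horizontal, to where the tins open (towards the robot), y along the row, z up. The tins rise 32 degrees above horizontal towards +x: bottom to mouth is (0.848, 0, 0.530). Below them: narrow posts and an 8 mm base plate.
- tin_left (a point): Centre of the inner floor of the left-hand tin (seen from the robot), at rack y = -135 mm, 70 mm above the slab. The mouth's centre is 95 mm further along the tin's axis.
- tin_middle (a point): The same point of the middle tin, at rack y = 0.
- tin_right (a point): The same point of the right-hand tin (seen from the robot), at rack y = +135 mm.
- brush_center (a point): Centre of the loose round flue brush, on its handle, half-way along its 260 mm: bristle head 40 mm thick, 80 mm long, dark steel wire; 16 mm neck, 10 mm long; plain wooden handle 28 mm thick, 170 mm long. 180 g, heavier at the bristles. It starts with the head hidden in a tin, handle sticking out within 7 degrees of the tin's axis. z axis: from bristles to handle end.
- bristle_tip (a point): End of the brush's bristle head, on its axis, 130 mm from its centre. At the start it is on the bottom of one of the three tins; the brush's centre is then about 35 mm outside the mouth.
- handle_end (a point): End of the brush's wooden handle, on the axis, 130 mm from its centre. Put in handle-down and let go, the brush droops about 11 degrees from the tin's axis, resting on the lip.
- slice_center (a point): Point on the axis of the slotted turner, 130 mm from its handle end; a steel blade 66 mm wide, 85 mm long at the upper end, 252 mm long in all; handle a round bar 28 mm thick and 132 mm long. Standing correctly, handle down, in one of the tins; must stay there.
- spoon_center (a point): Point on the axis of the wooden spoon, 130 mm from its handle end; a flat round bowl 58 mm wide at the upper end, 244 mm long in all; handle a round bar 28 mm thick and 132 mm long. Standing correctly, handle down, in one of the tins; must stay there.

How it is judged:
By the outcome, as a careful person would: the job done as asked, in the order asked, and still so for the second after the job is handed in, with the robot touching nothing.
It also fails if it takes over 45 s, if anything falls off the work surface, if the arm or the gripper's body presses on something with over 40 N, if the wrist force passes 120 N, or if a joint passes its speed limit or range.

## Working session

There is one attempt and no reset: what is moved stays moved. The work goes in short steps, Python scripts to look and compute and a tool call to move; the robot and the scene stay as the last step left them, time stands still between calls to the robot, and variables do not carry over. Pictures are saved under pics/ and viewed, at most 10 in all, crops included, and the job is handed in when it is done.

Besides the shell and the picture viewer there is one more tool, called after ">>>" by a JSON object that holds its "method" and its "body". carry_out: Moves the arm, as the interface text tells. Its arguments: {"type":"object","properties":{"plan":{"type":"array","items":{"type":"array","items":{"type":"array","items":{"type":"number"}}}},"squeeze":{"type":"number"}},"required":["plan"]}

```bash
mkdir -p pics; ls
python3 - <<'E'
from station import telemetry, optics, ctrl
import cv2,numpy as np
o=telemetry.get_obs();print({k:np.round(v,3).tolist() for k,v in o.items()})
a=[]
for n in("scene","top"):
    c=optics.camera(n);np.savez('pics/%s0.npz'%n,**c);a.append(c["pixels"][:,:,::-1]);print(n,c["intrinsics"],c["origin"],c["rotation"])
    cv2.imwrite(f'pics/{n}0.png',cv2.resize(a[-1],(768,576)))
E
```

```text
pics
{'time_s': 0.0, 'qpos': [1.189, 0.3, 1.522, -0.0, 1.321, -0.067], 'joint_vel': [-0.001, 0.001, 0.001, 0.0, 0.001, 0.0], 'tau': [0.002, -53.181, -35.275, 0.071, 0.024, -0.0], 'ee_pos': [0.17, 0.523, 0.205], 'eef_rot': [-3.14, -0.0, 2.827], 'force': [-0.644, 0.039, 0.557], 'moment': [0.043, -0.006, 0.031], 'grip_force': 0.0, 'grip_width': 0.094}
scene [[392.73490969   0.         260.71446862]
 [  0.         392.73490969 197.80694182]
 [  0.           0.           1.        ]] [ 0.96448116 -0.24047292  0.75775352] [-2.49529757 -0.00782712  0.98264624]
top [[446.15921939   0.         267.66188934]
 [  0.         446.15921939 189.96681997]
 [  0.           0.           1.        ]] [0.54702679 0.00115209 0.82186318] [-3.07773808  0.04368025 -1.59258519]
```

View pics/scene0.png

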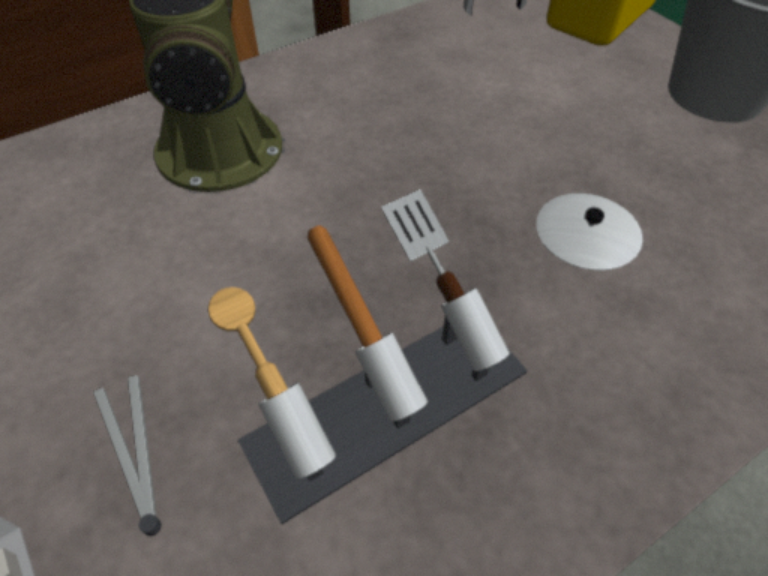

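View pics/top0.png

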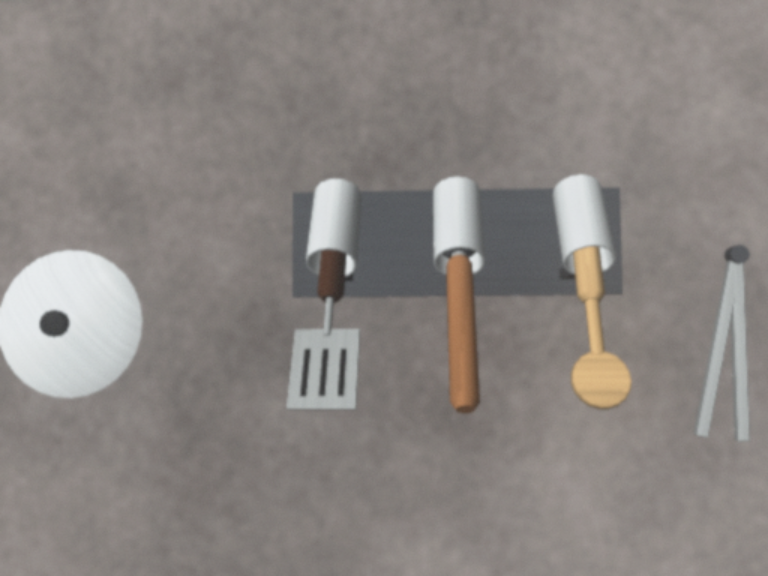

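The scene view shows the brush in the middle tin, with its handle running from about (318,235) to (370,340) at 768 scale. The turner is in the tin at world +y and the spoon in the one at −y. The top view agrees: the brush handle runs from (458,255) to (465,408), and the tins sit at x≈333, 457 and 583. I'll get the axes from silhouette midlines in both views.

```bash
cat > h.py <<'E'
import numpy as np,cv2
from scipy.spatial.transform import Rotation as Ro
def load(n): return dict(np.load(f'pics/{n}.npz'))
def ray(c,p):
    v=np.linalg.inv(c['intrinsics'])@np.array([p[0],p[1],1.]); return Ro.from_euler('xyz',c['rotation']).as_matrix()@v
def mid(mask,r0,r1,box):
    pts=[]
    for r in range(r0,r1):
        x=np.where(mask[r,box[0]:box[1]])[0]
        if len(x)>4: pts.append((box[0]+(x[0]+x[-1])/2,r))
    pts=np.float32(pts);vx,vy,x,y=cv2.fitLine(pts,cv2.DIST_HUBER,0,.01,.01).ravel()
    return np.array([[x-vx*20,y-vy*20],[x+vx*20,y+vy*20]])
def plane(c,l):
    n=np.cross(ray(c,l[0]),ray(c,l[1]));n/=np.linalg.norm(n);return n,n@c['origin']
def line(p,q):
    d=np.cross(p[0],q[0]);s=np.linalg.norm(d);d/=s
    if d[2]<0:d=-d
    return np.linalg.solve([p[0],q[0],[0,0,1]],[p[1],q[1],.07]),d   # point at z=.07, direction
def hsv(c): return cv2.cvtColor(c['pixels'],cv2.COLOR_RGB2HSV)
E
python3 - <<'E'
from h import *
t,s=load('top0'),load('scene0')
def tin(c):
    h=hsv(c);return (h[...,2]>165)&(h[...,1]<40)
def br(c):
    h=hsv(c);return (h[...,1]>130)&(h[...,0]<16)&(h[...,2]>80)
mt,ms=tin(t),tin(s)
for n,bt,bs,rt,rs in [('L',(195,245),(290,345),(125,160),(212,232)),('M',(280,325),(235,290),(123,160),(238,262)),('R',(360,415),(170,230),(122,158),(273,300))]:
    p=line(plane(t,mid(mt,*rt,bt)),plane(s,mid(ms,*rs,bs)));print(n,*p)
bt,bs=mid(br(t),180,262,(290,325)),mid(br(s),165,215,(200,260))
P,d=line(plane(t,bt),plane(s,bs));print('brush',P,d)
for c,m,box in((t,br(t),(slice(160,290),slice(285,330))),(s,br(s),(slice(140,240),slice(195,260)))):
    ys,xs=np.where(m[box]);ys=ys+box[0].start;xs=xs+box[1].start
    i=ys.argmax() if c is t else ys.argmin()
    n=np.cross(d,ray(c,(xs[i],ys[i])));A=np.c_[d,-ray(c,(xs[i],ys[i]))]
    k=np.linalg.lstsq(A,c['origin']-P,rcond=None)[0];print('end',xs[i],ys[i],k[0],P+k[0]*d)
# plate
h=hsv(t);m=((h[...,2]<90)&(h[...,1]<60)).astype(np.uint8);m[:, :180]=0;m[:,430:]=0
m=cv2.morphologyEx(m,cv2.MORPH_OPEN,np.ones((3,3)))
pts=cv2.findNonZero(m);b=cv2.boxPoints(cv2.minAreaRect(pts))
for q in b:
    r=ray(t,q);print('plate',q,t['origin']+r*(.008-t['origin'][2])/r[2])
E
```

```text
L [0.7335146 0.1073848 0.07     ] [-0.83366288  0.02543277  0.55168776]
M [ 0.73349433 -0.02693564  0.07      ] [-0.85712428  0.03856522  0.51366398]
R [ 0.73604708 -0.1604301   0.07      ] [-0.87242516  0.02759969  0.48796782]Traceback (most recent call last):
  File "<stdin>", line 10, in <module>
  File "h.py", line 11, in mid
    pts=np.float32(pts);vx,vy,x,y=cv2.fitLine(pts,cv2.DIST_HUBER,0,.01,.01).ravel()
                                  ~~~~~~~~~~~^^^^^^^^^^^^^^^^^^^^^^^^^^^^^^
cv2.error: OpenCV(4.12.0) /io/opencv/modules/imgproc/src/linefit.cpp:618: error: (-215:Assertion failed) npoints2 >= 0 || npoints3 >= 0 in function 'fitLine'
```

Run:
```python
from h import *
t,s=load('top0'),load('scene0')
print(hsv(t)[220,307],hsv(s)[190,230])
def br(c):
    h=hsv(c);return (h[...,1]>100)&(h[...,0]<20)&(h[...,2]>60)
bt,bs=mid(br(t),180,262,(290,325)),mid(br(s),165,215,(200,260))
P,d=line(plane(t,bt),plane(s,bs));print('brush',P,d)
for c,m,box in((t,br(t),(slice(160,290),slice(285,330))),(s,br(s),(slice(140,240),slice(195,260)))):
    ys,xs=np.where(m[box]);ys=ys+box[0].start;xs=xs+box[1].start
    i=ys.argmax() if c is t else ys.argmin()
    A=np.c_[d,-ray(c,(xs[i],ys[i]))]
    k=np.linalg.lstsq(A,c['origin']-P,rcond=None)[0];print('end',xs[i],ys[i],k[0],P+k[0]*d)
h=hsv(t);m=((h[...,2]<100)&(h[...,1]<60)).astype(np.uint8);m[:, :180]=0;m[:,430:]=0
m=cv2.morphologyEx(m,cv2.MORPH_OPEN,np.ones((5,5)))
b=cv2.boxPoints(cv2.minAreaRect(cv2.findNonZero(m)))
for q in b:
    r=ray(t,q);print('plate',q,t['origin']+r*(.008-t['origin'][2])/r[2])
```

```text
[ 13 128 159] [ 14 169 149]
brush [ 0.6979895  -0.02996978  0.07      ] [-0.85672449  0.01120059  0.51565269]
end 308 273 0.2634428313049059 [ 0.47229158 -0.02701907  0.205845  ]
end 212 150 0.2632496505688313 [ 0.47245708 -0.02702123  0.20574539]
plate [194.95895 128.80978] [0.71711182 0.16835601 0.008     ]
plate [412.21365 125.49293] [ 0.71099797 -0.230327    0.008     ]
plate [413.27744 195.17136] [ 0.5840232 -0.2268604  0.008    ]
plate [196.02274 198.48822] [0.58741189 0.16784892 0.008     ]
```

Run:
```python
from h import *
t,s=load('top0'),load('scene0')
print(hsv(s)[250,235:292,2].tolist());print(hsv(s)[250,235:292,1].tolist());print(hsv(t)[140,280:330,2].tolist())
def proj(c,P):
    v=c['intrinsics']@(Ro.from_euler('xyz',c['rotation']).as_matrix().T@(np.array(P)-c['origin']));return np.round(v[:2]/v[2],1)
for x in(.70,.734):
  for k in(0,.095): 
    P=np.array([x,-.028,.07])+k*np.array([-.848,.01,.53]);print(x,k,proj(t,P),proj(s,P))
i=np.hstack([cv2.resize(s['pixels'][200:300,220:300],(400,500),interpolation=2),cv2.resize(t['pixels'][110:190,270:334],(400,500),interpolation=2)])
cv2.imwrite('pics/crop1.png',i[:,:,::-1])
```

```text
[79, 71, 65, 66, 68, 71, 65, 65, 45, 48, 67, 76, 82, 88, 91, 99, 108, 113, 122, 136, 144, 155, 164, 173, 177, 184, 196, 198, 203, 202, 209, 213, 207, 204, 204, 203, 204, 204, 202, 194, 168, 115, 80, 71, 69, 73, 71, 68, 71, 69, 68, 67, 68, 73, 70, 71, 68]
[13, 7, 8, 19, 26, 25, 4, 35, 23, 16, 15, 10, 9, 12, 6, 8, 7, 7, 8, 2, 4, 5, 8, 7, 7, 7, 8, 8, 9, 6, 10, 10, 9, 10, 6, 8, 10, 9, 8, 8, 11, 9, 19, 14, 22, 24, 14, 26, 29, 33, 15, 15, 34, 24, 18, 18, 19]
[97, 96, 96, 97, 95, 95, 96, 102, 128, 173, 202, 213, 220, 223, 226, 227, 227, 227, 226, 227, 226, 226, 226, 225, 226, 223, 217, 214, 210, 201, 192, 186, 177, 170, 161, 152, 139, 128, 115, 102, 96, 96, 98, 97, 98, 95, 97, 96, 96, 98]
0.7 0 [302.2 128. ] [273.6 273.2]
0.7 0.095 [304.  172.1] [250.9 229.1]
0.734 0 [301.6 108.2] [283.9 287.1]
0.734 0.095 [303.4 150.7] [260.7 242. ]
```

View pics/crop1.png

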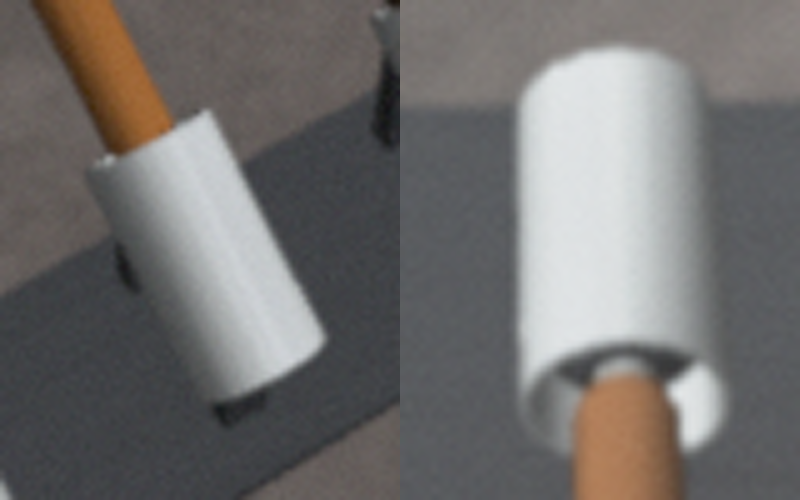

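```bash
cat >> h.py <<'E'
def goalR(d):
    z=-(np.array([0,0,1.])-d[2]*d);z/=np.linalg.norm(z);return np.c_[d,np.cross(z,d),z]
from scipy.linalg import logm,expm
def T(p,R): M=np.eye(4);M[:3,:3]=R;M[:3,3]=p;return M
def tw(A,B):  # body screw A->B: mm, rad totals
    L=logm(np.linalg.inv(A)@B).real;return L[:3,3]*1000,np.array([L[2,1],L[0,2],L[1,0]])
def now():
    from station import telemetry
    o=telemetry.get_obs();return T(o['ee_pos'],Ro.from_euler('xyz',o['eef_rot']).as_matrix()),o
D=np.array([-.853,.011,.522]);D/=np.linalg.norm(D)
F=np.array([.699,-.0305,.07])
E
python3 - <<'E'
from h import *
A,o=now();A[2,3]+=.09
R=goalR(D);B=T([.55,-.0285,.29],R)
G=F+.138*D; C=T(G+.019*R[:,2],R);print(R,C[:3,3])
v,w=tw(A,B);print(np.round(v/20,2),np.round(w/20,4)); print(tw(B,C))
for k in range(0,21,4):
  M=np.eye(4);w_=w*k/20
  X=np.zeros((4,4));X[:3,3]=v/1000*k/20;X[0,1],X[0,2],X[1,2]=-w_[2],w_[1],-w_[0];X[1,0],X[2,0],X[2,1]=w_[2],-w_[1],w_[0]
  print(np.round((A@expm(X))[:3,3],3))
E
```

```text
[[-0.85290874  0.01289459 -0.52190076]
 [ 0.01099882  0.99991686  0.00673026]
 [ 0.52194415  0.         -0.85297966]] [ 0.57138248 -0.02885429  0.12582168]
[-22.89 -24.18  -5.82] [ 0.0041  0.0272 -0.0147]
(array([-1.03933115e+02, -7.85397769e-02,  1.28878851e+02]), array([1.71239628e-16, 4.44427573e-17, 0.00000000e+00]))
[0.17  0.523 0.295]
[0.232 0.404 0.314]
[0.302 0.289 0.324]
[0.38  0.178 0.323]
[0.463 0.072 0.312]
[ 0.55  -0.028  0.29 ]
```

>>> {"method": "carry_out", "body": {"plan": [[[0,0,-30,0,0,0,94],[0,0,-30,0,0,0,94],[0,0,-30,0,0,0,94]]], "squeeze": 35}}

```text
time_s: 0.35
ee_pos: [0.1701, 0.5226, 0.2962]
eef_rot: [-3.14, -0.0, 2.827]
force: [0.7, 0.5, -0.9]
grip_width: 0.0939
grip_force: 0.0
```

>>> {"method": "carry_out", "body": {"plan": [[[-22.9,-24.2,-5.8,0.004,0.027,-0.015,94],[-22.9,-24.2,-5.8,0.004,0.027,-0.015,94],[-22.9,-24.2,-5.8,0.004,0.027,-0.015,94],[-22.9,-24.2,-5.8,0.004,0.027,-0.015,94],[-22.9,-24.2,-5.8,0.004,0.027,-0.015,94],[-22.9,-24.2,-5.8,0.004,0.027,-0.015,94],[-22.9,-24.2,-5.8,0.004,0.027,-0.015,94],[-22.9,-24.2,-5.8,0.004,0.027,-0.015,94],[-22.9,-24.2,-5.8,0.004,0.027,-0.015,94],[-22.9,-24.2,-5.8,0.004,0.027,-0.015,94],[-22.9,-24.2,-5.8,0.004,0.027,-0.015,94],[-22.9,-24.2,-5.8,0.004,0.027,-0.015,94],[-22.9,-24.2,-5.8,0.004,0.027,-0.015,94],[-22.9,-24.2,-5.8,0.004,0.027,-0.015,94],[-22.9,-24.2,-5.8,0.004,0.027,-0.015,94],[-22.9,-24.2,-5.8,0.004,0.027,-0.015,94],[-22.9,-24.2,-5.8,0.004,0.027,-0.015,94],[-22.9,-24.2,-5.8,0.004,0.027,-0.015,94],[-22.9,-24.2,-5.8,0.004,0.027,-0.015,94],[-22.9,-24.2,-5.8,0.004,0.027,-0.015,94]]]}}

```text
time_s: 2.02
ee_pos: [0.5482, -0.032, 0.2961]
eef_rot: [3.137, -0.546, 3.136]
force: [0.4, -0.2, 1.0]
grip_width: 0.0941
grip_force: 0.0
```

Run:
```python
from h import *
from station import optics
A,o=now();print(o['time_s'],o['ee_pos'],o['qpos'])
R=goalR(D);C=T(F+.138*D+.019*R[:,2],R);print(tw(A,C))
c=optics.camera('wrist');np.savez('pics/wrist1.npz',**c);cv2.imwrite('pics/wrist1.png',c['pixels'][:,:,::-1])
```

```text
2.0167 [ 0.54815849 -0.03200379  0.29605253] [-0.10248785  0.60457907  0.97047667 -0.05321535  2.1097517  -1.68115075]
(array([-108.39711622,    3.05097708,  133.29912127]), array([0.00076877, 0.00357093, 0.00638486]))
```

View pics/wrist1.png

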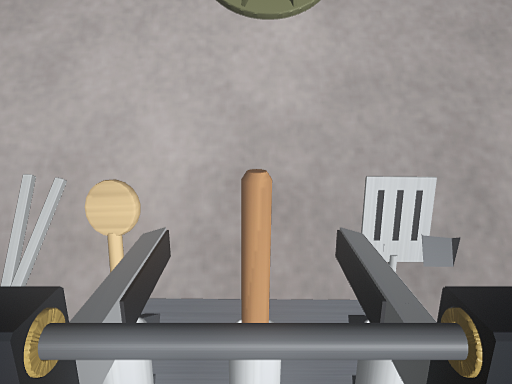

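The wrist view shows the handle at column 256, centred between the fingers at about 165 and 340, and clear of the spoon and turner. I'll descend and grip.

>>> {"method": "carry_out", "body": {"plan": [[[-13.5,0.4,16.7,0,0.0005,0.001,94],[-13.5,0.4,16.7,0,0.0005,0.001,94],[-13.5,0.4,16.7,0,0.0005,0.001,94],[-13.5,0.4,16.7,0,0.0005,0.001,94],[-13.5,0.4,16.7,0,0.0005,0.001,94],[-13.5,0.4,16.7,0,0.0005,0.001,94],[-13.5,0.4,16.7,0,0.0005,0.001,94],[-13.5,0.4,16.7,0,0.0005,0.001,94],[0,0,0,0,0,0,94],[0,0,0,0,0,0,60],[0,0,0,0,0,0,20],[0,0,0,0,0,0,10],[0,0,0,0,0,0,10],[0,0,0,0,0,0,10],[0,0,0,0,0,0,10],[0,0,0,0,0,0,10],[0,0,0,0,0,0,10],[0,0,0,0,0,0,10],[0,0,0,0,0,0,10]]], "squeeze": 35}}

```text
time_s: 3.65
ee_pos: [0.5705, -0.0273, 0.1263]
eef_rot: [-3.141, -0.548, 3.126]
force: [-1.0, -0.6, 0.3]
grip_width: 0.0308
grip_force: 0.2
```

>>> {"method": "carry_out", "body": {"plan": [[[0,0,0,0,0,0,10],[0,0,0,0,0,0,10],[0,0,0,0,0,0,10],[0,0,0,0,0,0,10],[5,0,0,0,0,0,10],[8,0,0,0,0,0,10],[8,0,0,0,0,0,10]]], "squeeze": 45}}

```text
time_s: 4.23
ee_pos: [0.552, -0.027, 0.1375]
eef_rot: [-3.141, -0.547, 3.126]
force: [0.6, -1.1, -1.1]
grip_width: 0.0266
grip_force: 45.0
```

Gripped at 26.6 mm with 45 N, and it slides out freely. I'll pull it the rest of the way, then lift clear.

>>> {"method": "carry_out", "body": {"plan": [[[14,0,0,0,0,0,10],[16,0,0,0,0,0,10],[16,0,0,0,0,0,10],[16,0,0,0,0,0,10],[16,0,0,0,0,0,10],[16,0,0,0,0,0,10],[10,0,-8,0,0,0,10],[6,0,-20,0,0,0,10],[0,0,-20,0,0,0,10],[0,0,-20,0,0,0,10],[0,0,-20,0,0,0,10],[0,0,-20,0,0,0,10],[0,0,-20,0,0,0,10],[0,0,-10,0,0,0,10],[0,0,0,0,0,0,10]]]}}

```text
time_s: 5.48
ee_pos: [0.5312, -0.0265, 0.3144]
eef_rot: [-3.141, -0.545, 3.126]
force: [-0.1, -0.5, -1.8]
grip_width: 0.0265
grip_force: 45.0
```

Run:
```python
from h import *
from station import optics
A,o=now();print(o['time_s'],o['ee_pos'],o['eef_rot'],o['qpos'],o['force'])
c=optics.camera('scene');np.savez('pics/scene2.npz',**c);cv2.imwrite('pics/scene2.png',c['pixels'][:,:,::-1])
```

```text
5.4833 [ 0.53117734 -0.02648847  0.31435041] [-3.1407802  -0.54482526  3.12638211] [-0.09676488  0.55387214  1.00637584 -0.05059682  2.12406607 -1.66719064] [-0.0665166  -0.46264106 -1.75174745]
```

View pics/scene2.png

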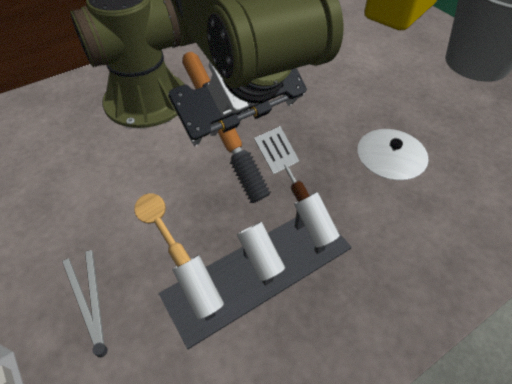

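The scene view shows the brush fully out of the tin, with its bristle tip near (260,195). The gripper holds it above the rack and the neighbours are undisturbed. Now I'll turn it end for end about tool z.

>>> {"method": "carry_out", "body": {"plan": [[[0,0,0,0,0,0.112,10],[0,0,0,0,0,0.112,10],[0,0,0,0,0,0.112,10],[0,0,0,0,0,0.112,10],[0,0,0,0,0,0.112,10],[0,0,0,0,0,0.112,10],[0,0,0,0,0,0.112,10],[0,0,0,0,0,0.112,10],[0,0,0,0,0,0.112,10],[0,0,0,0,0,0.112,10],[0,0,0,0,0,0.112,10],[0,0,0,0,0,0.112,10],[0,0,0,0,0,0.112,10],[0,0,0,0,0,0.112,10]]]}}

```text
time_s: 6.7
ee_pos: [0.5299, -0.0265, 0.3118]
eef_rot: [-2.592, 0.002, 1.554]
force: [-0.2, -0.3, -0.8]
grip_width: 0.0267
grip_force: 45.0
```

>>> {"method": "carry_out", "body": {"plan": [[[0,0,0,0,0,0.112,10],[0,0,0,0,0,0.112,10],[0,0,0,0,0,0.112,10],[0,0,0,0,0,0.112,10],[0,0,0,0,0,0.112,10],[0,0,0,0,0,0.112,10],[0,0,0,0,0,0.112,10],[0,0,0,0,0,0.112,10],[0,0,0,0,0,0.112,10],[0,0,0,0,0,0.112,10],[0,0,0,0,0,0.112,10],[0,0,0,0,0,0.112,10],[0,0,0,0,0,0.112,10],[0,0,0,0,0,0.112,10],[0,0,0,0,0,0,10],[0,0,0,0,0,0,10]]]}}

```text
time_s: 8.03
ee_pos: [0.5301, -0.0265, 0.312]
eef_rot: [-3.137, 0.549, -0.005]
force: [-0.6, 0.6, -2.2]
grip_width: 0.0266
grip_force: 45.0
```

Run:
```python
from h import *
from station import optics
A,o=now();print(o['time_s'],o['ee_pos'],o['eef_rot'],o['qpos'])
d=-D;z=goalR(D)[:,2];R=np.c_[d,np.cross(z,d),z]   # tool x toward tin floor
G=F+(.122+.095+.020)*D;C=T(G+.019*z,R);print(tw(A,C))
for n in('scene','top'):
  c=optics.camera(n);np.savez(f'pics/{n}3.npz',**c);cv2.imwrite(f'pics/{n}3.png',c['pixels'][:,:,::-1])
a=np.hstack([cv2.imread('pics/scene3.png')[0:300,80:400],cv2.imread('pics/top3.png')[60:360,150:470]]);cv2.imwrite('pics/both3.png',a)
```

```text
8.0333 [ 0.53010484 -0.02649412  0.31201712] [-3.13664351  0.54851033 -0.00453815] [-0.09690281  0.55393989  1.01264897 -0.05067157  2.12143287  1.46540888]
(array([ 33.3677107 ,   1.98726484, 137.27167761]), array([-0.00058955, -0.00060064,  0.00713103]))
```

View pics/both3.png

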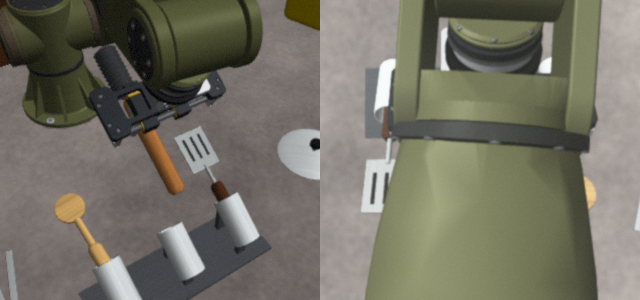

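The left pane (scene view) shows the brush reversed, with bristles up at (115,65) and the handle end at (178,188) pointing at the empty middle tin. In the right pane (top view) the arm blocks it. I'll descend into line with the tin and check there.

>>> {"method": "carry_out", "body": {"plan": [[[0,0.2,17,0,0,0.001,10],[0,0.2,17,0,0,0.001,10],[0,0.2,17,0,0,0.001,10],[0,0.3,17,0,0,0.001,10],[0,0.3,17,0,0,0.001,10],[2,0.3,17,0,0,0.001,10],[6,0.3,17,0,0,0.001,10],[10,0.2,17,0,0,0,10],[10,0,1,0,0,0,10],[0,0,0,0,0,0,10],[0,0,0,0,0,0,10]]]}}

```text
time_s: 9.05
ee_pos: [0.4836, -0.028, 0.1813]
eef_rot: [3.141, 0.547, -0.016]
force: [0.5, -0.8, -2.7]
grip_width: 0.0268
grip_force: 45.0
```

Run:
```python
from h import *
from station import optics
A,o=now();print(o['time_s'],o['force'])
z=goalR(D)[:,2];R=np.c_[-D,np.cross(z,-D),z];print(tw(A,T(F+.237*D+.019*z,R)))
c=optics.camera('scene');np.savez('pics/scene4.npz',**c)
def proj(P):
    v=c['intrinsics']@(Ro.from_euler('xyz',c['rotation']).as_matrix().T@(np.array(P)-c['origin']));return (v[:2]/v[2]).round(1)
i=c['pixels'][:,:,::-1].copy();i=cv2.resize(i[90:290,160:360],(600,600),interpolation=2)
for k in(0,.095,.115,.2):print(k,proj(F+k*D));cv2.circle(i,tuple(((proj(F+k*D)-[160,90])*3).astype(int).tolist()),3,(0,0,255),-1)
cv2.imwrite('pics/s4.png',i)
c=optics.camera('wrist');cv2.imwrite('pics/w4.png',c['pixels'][:,:,::-1])
```

```text
9.05 [ 0.51373421 -0.75832514 -2.71903378]
(array([ 4.81792751, -0.28733998,  1.52446332]), array([-0.0004485 , -0.00163152, -0.00239552]))
0 [272.2 273.5]
0.095 [249.4 229.4]
0.115 [244.6 220.1]
0.2 [224.3 180.8]
```

View pics/s4.png

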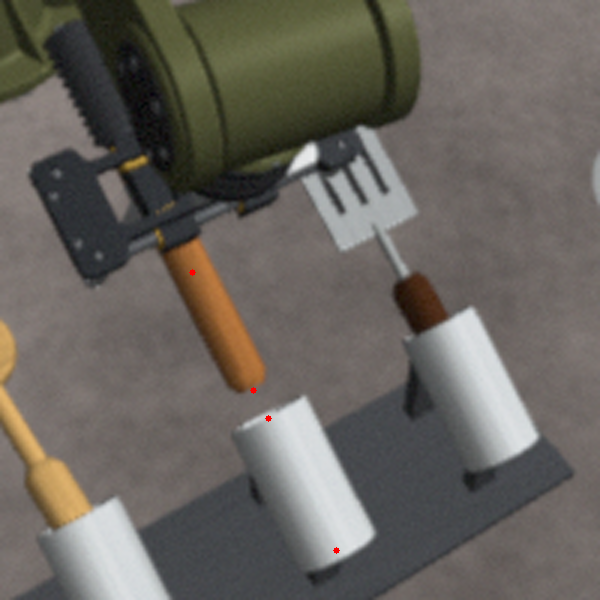

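View pics/w4.png

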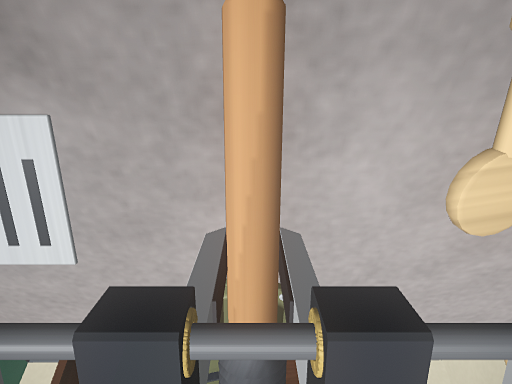

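In line with the tin: the handle end at (246,385) and its midline sit within about 1 camera pixel (2 mm) of the tin axis, and the mouth is centred at (269,415). The wrist view shows no sideways tilt to speak of. Inserting.

>>> {"method": "carry_out", "body": {"plan": [[[10,0,0.5,0,0,0,10],[10,0,0,0,0,0,10],[10,0,0,0,0,0,10],[10,0,0,0,0,0,10],[0,0,0,0,0,0,10]]]}}

```text
time_s: 9.57
ee_pos: [0.5179, -0.0286, 0.1579]
eef_rot: [3.14, 0.549, -0.017]
force: [0.1, -0.3, -2.5]
grip_width: 0.0267
grip_force: 45.0
```

>>> {"method": "carry_out", "body": {"plan": [[[10,0,0,0,0,0,10],[12,0,0,0,0,0,10],[12,0,0,0,0,0,10],[12,0,0,0,0,0,10],[12,0,0,0,0,0,10],[8,0,0,0,0,0,10],[2,0,0,0,0,0,10],[0,0,0,0,0,0,10]]]}}

```text
time_s: 10.23
ee_pos: [0.575, -0.0295, 0.1237]
eef_rot: [3.14, 0.549, -0.017]
force: [0.9, 0.1, -2.0]
grip_width: 0.0268
grip_force: 45.0
```

>>> {"method": "carry_out", "body": {"plan": [[[2,0,0,0,0,0,10],[2,0,0,0,0,0,10],[2,0,0,0,0,0,10],[2,0,0,0,0,0,10],[0,0,0,0,0,0,10]]]}}

```text
time_s: 10.65
ee_pos: [0.5808, -0.0297, 0.1207]
eef_rot: [3.14, 0.552, -0.017]
force: [-10.8, 0.1, 6.3]
grip_width: 0.0271
grip_force: 45.0
```

>>> {"method": "carry_out", "body": {"plan": [[[1.5,0,0,0,0,0,10],[1,0,0,0,0,0,10],[0,0,0,0,0,0,10]]]}}

```text
time_s: 10.9
ee_pos: [0.5811, -0.0297, 0.1208]
eef_rot: [3.14, 0.557, -0.017]
force: [-29.9, 0.5, 16.8]
grip_width: 0.0269
grip_force: 45.0
```

The contact force is axial, about 34 N, at the expected floor depth, so the handle has bottomed. I'll ease off, release and withdraw.

>>> {"method": "carry_out", "body": {"plan": [[[-1.5,0,0,0,0,0,10],[0,0,0,0,0,0,30],[0,0,0,0,0,0,40],[0,0,0,0,0,0,60],[0,0,0,0,0,0,80],[0,0,0,0,0,0,80],[0,0,0,0,0,0,80],[0,0,0,0,0,0,80],[0,0,0,0,0,0,80],[0,0,0,0,0,0,80]]]}}

```text
time_s: 11.73
ee_pos: [0.5827, -0.0297, 0.1195]
eef_rot: [3.14, 0.548, -0.017]
force: [-0.1, -0.5, -0.2]
grip_width: 0.0784
grip_force: 0.0
```

>>> {"method": "carry_out", "body": {"plan": [[[0,0,-8,0,0,0,80],[0,0,-12,0,0,0,80],[0,0,-15,0,0,0,80],[0,0,-15,0,0,0,80],[0,0,-15,0,0,0,80],[0,0,-15,0,0,0,80],[0,0,-15,0,0,0,80],[0,0,-15,0,0,0,80],[0,0,-10,0,0,0,80],[0,0,0,0,0,0,80]]]}}

```text
time_s: 12.57
ee_pos: [0.6461, -0.0306, 0.2239]
eef_rot: [3.14, 0.545, -0.017]
force: [-0.5, 0.1, 0.5]
grip_width: 0.0798
grip_force: 0.0
```

Run:
```python
from h import *
from station import optics
A,o=now();print(o['time_s'],o['ee_pos'],o['force'])
c=optics.camera('scene');np.savez('pics/scene5.npz',**c);e=optics.camera('wrist')
cv2.imwrite('pics/s5.png',np.hstack([cv2.resize(c['pixels'][40:340,80:380],(400,400)),cv2.resize(e['pixels'],(400,400))])[:,:,::-1])
```

```text
12.5667 [ 0.64612174 -0.03057123  0.22387063] [-0.51435791  0.07484005  0.49197594]
```

View pics/s5.png

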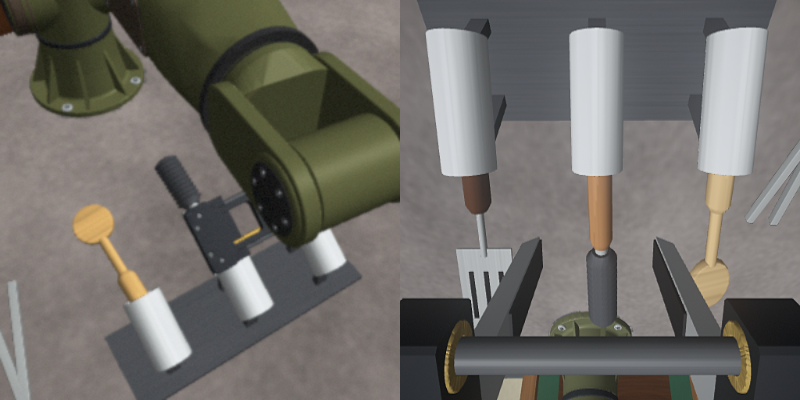

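Left pane: the brush stands in the middle tin with its bristles up at (175,180). Right pane (wrist view): the handle enters the tin, the turner and spoon are in place, and the fingers are clear. I'll back off and check the insertion depth.

>>> {"method": "carry_out", "body": {"plan": [[[-20,0,-20,0,0,0,80],[-25,0,-20,0,0,0,80],[-30,0,-15,0,0,0,80],[-30,0,-10,0,0,0,80],[-30,0,0,0,0,0,80],[-30,0,0,0,0,0,80],[0,0,0,0,0,0,80],[0,0,0,0,0,0,80]]]}}

```text
time_s: 13.33
ee_pos: [0.5373, -0.0286, 0.3644]
eef_rot: [3.14, 0.546, -0.017]
force: [0.6, -0.8, 0.2]
grip_width: 0.0799
grip_force: 0.0
```

Run:
```python
from h import *
from station import optics
c=optics.camera('scene');np.savez('pics/scene6.npz',**c)
def proj(P):
    v=c['intrinsics']@(Ro.from_euler('xyz',c['rotation']).as_matrix().T@(np.array(P)-c['origin']));return (v[:2]/v[2]).round(1)
a=np.arctan2(D[2],-D[0])-np.radians(11);d=np.array([-np.cos(a),.011,np.sin(a)])
M=F+.095*D-.008*np.array([.52,0,.85]) # handle axis near the lip
for k in(0,.075,.085,.165):print(k,proj(M+k*d))
cv2.imwrite('pics/s6.png',cv2.resize(c['pixels'][100:300,160:360],(600,600),interpolation=2)[:,:,::-1])
```

```text
0 [248.3 229.8]
0.075 [229.2 197.3]
0.085 [226.7 193. ]
0.165 [207.3 159.8]
```

View pics/s6.png

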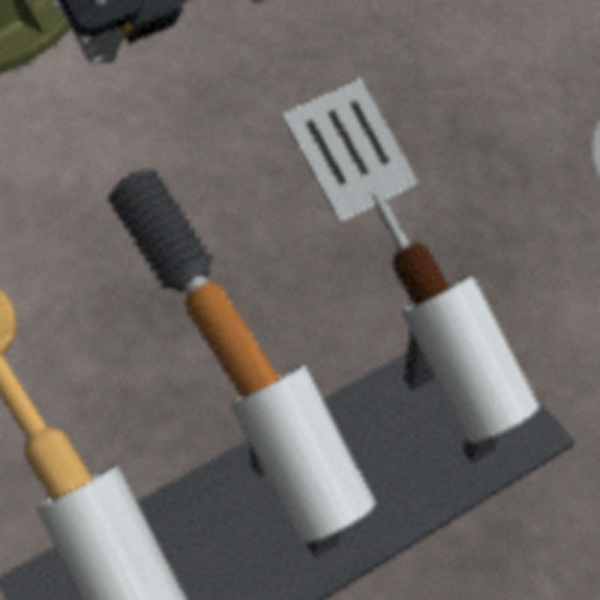

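The last view shows the neck at (203,288) and the bristle tip at (134,177). Both are within about 4 mm along the axis of where a bottomed brush with the expected 11° droop should sit, and the droop itself accounts for about 3 mm. The turner is seen standing in its tin, and so is the spoon's handle. Handing in.

```bash
python3 -c "
from station import ctrl;print(ctrl.hand_in())"
```

```text
the job is handed in; nothing more can be done
None
```

The brush now stands handle-down in the middle tin with its bristles sticking out. I pushed it in until it stopped at the floor (about 34 N), left the turner and spoon in their tins, and handed the job in at about 13 s of the 45 s allowed.

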